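Tip the pale firebrick onto the kiln shelf

TASK

The pale cream firebrick stands on edge in front of the kiln shelf. Push it over, high on its face, so that its foot catches on the shelf's front edge and it comes to rest lying flat and square on the shelf; tip it, do not lift it, for it crumbles. Leave the red brick and the cup standing where they are.

Things in the scene. Friction and masses are not known exactly. Their poses are not given: they have to be found in the camera images.
- pale_brick: Cream firebrick with small pits, 64 (its x) x 150 (y) x 114 mm tall (z), 0.44 to 0.69 kg, loose, standing on its 64 x 150 face. Origin: centre of that face. Its +x side faces the shelf's front edge, 2 to 10 mm off, within 3 degrees; push its -x side (towards the robot). Pushed 90 mm above the bench (3 to 5 N) it goes over after about 35 to 60 mm of push, then falls onto the shelf by itself.
- red_brick: Bystander: a dark-red brick with three dark round holes in its broad sides, same size, stance and origin as the pale one, 0.9 kg, loose, standing at the same shelf edge. The two centres lie 250 to 280 mm apart; which is left and which is right varies.
- kiln_shelf: Stop and resting place: grey-beige slab with a whitish top, 240 (its x) x 500 (y) x 12 mm thick, fixed on the bench. Origin: centre of its underside. Its +x points away from the robot (turned at most 18 degrees); the front edge, the stop, is its long edge on the -x side, 120 mm from the centre.
- cup: Bystander: a pinkish-tan fired-clay cup, 72 mm across and 75 mm tall, standing loose on the rear half of the kiln shelf between the two bricks' lanes. Origin: centre of its foot.
There are look-alikes about, which are no part of the job. There is more than one size of the pale_brick; the one meant has the size given above.

How it is judged:
By the outcome, as a careful person would: the job done as asked, in the order asked, and still so for the second after the job is handed in, with the robot touching nothing.
It also fails if it takes over 29 s, if anything falls off the work surface, if the arm or the gripper's body presses on something with over 40 N, if the wrist force passes 120 N, or if a joint passes its speed limit or range.

ROBOT

A 7-joint arm with a two-finger parallel gripper is mounted at the origin on the work surface. World frame = base frame: x ahead of the robot, y to its left, z up, the work surface at z = 0. Lengths are in m, angles in rad, forces in N, time in s.
With the tool pointing down it reaches from about 0.4 to 0.85 m from the base axis. Payload 4.4 kg.
Tool frame: the origin (TCP) lies between the finger pads; the fingertips stand 14 mm ahead of it and the grasp point (between the pads) lies 5 mm behind it (ctrl.nose_length is the distance from the TCP to the fingertips, in m); z points along the fingers, y is the line along which they close (so a half turn about z gives the same grasp; the last joint's range is limited). The gripper opens to 94 mm and grips with 3 to 60 N. Pads are 16 mm wide; open, the fingers measure 119 mm over their backs; the gripper's body (75 mm by 177 mm) begins 78 mm behind the grasp point.
Start: joints at [-1.197, 0.628, 0.038, 1.517, -0.027, 0.996, -0.02], TCP at [0.277, 0.588, 0.219] pointing down, gripper open.
Joint ranges: [-3.06, 3.06], [-0.37, 2.12], [-1.25, 1.32], [0.18, 2.47], [-1.1, 4.24], [0.23, 1.98], [-2.94, 2.94]. Speed limits (rad/s): [2.57, 2.57, 3.14, 3.14, 3.14, 3.14, 3.14].

INTERFACE

Orientations are given as a unit quaternion [x, y, z, w].
In Python, from cell import ctrl gives the robot as it stands. The module is installed in compiled form; this text tells all that it offers.
- The arm moves only by the tool carry_out, never from a script. Its arguments are lists of equal length, an entry for each row: "xyz": the shift along the tool's x, y, z in units of 50 mm (1.0 is 50 mm), a list of three; "rotation": the turn, a rotation vector about the tool's x, y, z in units of 5 degrees (1.0 is 5 degrees), a list of three. In form: {"xyz": [[dx, dy, dz], ...], "rotation": [[rx, ry, rz], ...]}. A call has 1 to 20 rows; each row shifts and turns the commanded pose from where the row before left it, along the tool's axes as they then stand; what a row does not reach is not made up. A row lasts 1/8 s, in which the tool goes at most 62.5 mm and 10.7 degrees, less where a joint would pass 70% of its speed; a pose out of reach is approached as far as the arm can. A call is refused whole if a number of a shift passes 1 or a number of a turn 1, either way. A call with a gripper value outside its range is refused whole. "grip" is the finger opening in mm, from 0 to 94, set as the call begins (left out, the last holds). The fingers move at their own pace and stop on an object; the grip force is fixed at half the most. Time passes only in rows, so rows that do not move let the fingers close. It gives the time, the measured TCP pose, the force, the opening and the grip force at its end, in the units of the state.
- ctrl.sense(): the state, without advancing time (a new reading comes with each control period).
- ctrl.snapshot(name): name is "side" or "top" or "wrist"; returns a dict with "pixels" (384x512x3 uint8, blue, green, red), "fx", "fy", "cx", "cy" (pixels), "world_from_camera" (4x4, takes a point from camera to world coordinates); the wrist camera has in their place "mount" (4x4, takes a point from camera to tool coordinates, whose origin is the TCP and whose axes are the flange's). Camera axes: x right, y up, looking along -z (the intrinsics and any distortion apply to the point x, -y, -z); pixel columns grow to the right and rows downward; lengths in m; the calibration is good to about 2 mm. A picture is of the moment at which its call begins: read the wrist's pose just before it. There is no depth.
- ctrl.sign_off(): hands the job in; it is judged then, once.
The state is a dict: "t": time; "qpos": joint angles; "qd": joint speeds; "joint_efforts": joint torques, N m; "tcp_pos": TCP position; "eef_rot": TCP orientation; "ft_force": force on the tool from outside, world axes, zero at the start; "wrist_torque": the same for the moment, N m; "finger_gap": finger opening in m; "gripper_force": force on a finger pad.
Only numpy, scipy, OpenCV 4.12 (cv2) and the standard library are available. Lean on these libraries where they do the work, as an engineer would, in place of code of your own. Each camera call takes 0.05 s, during which the arm holds its last target. There are 200 camera calls.

## Working session

There is one attempt and no reset: what is moved stays moved. The work goes in short steps, Python scripts to look and compute and a tool call to move; the robot and the scene stay as the last step left them, time stands still between calls to the robot, and variables do not carry over. Pictures are saved under pics/ and viewed, at most 10 in all, crops included, and the job is handed in when it is done.

Besides the shell and the picture viewer there is one more tool, called after ">>>" by a JSON object that holds its "api" and its "payload", one argument or row to a line. carry_out: Moves the arm, as the interface text tells. Its arguments: {"type":"object","properties":{"xyz":{"type":"array"},"rotation":{"type":"array"},"grip":{"type":"number"}},"required":["xyz","rotation"]}

```bash
mkdir -p pics
cat > h.py <<'E'
import numpy as np,cv2
from cell import ctrl
def snap(n,f):
    s=ctrl.snapshot(n); cv2.imwrite('pics/'+f,s['pixels']); 
    np.savez('pics/'+f+'.npz',**{k:np.array(v) for k,v in s.items()}); return s
def ray(s,u,v,z):
    T=np.array(s['world_from_camera']); d=np.array([(u-s['cx'])/s['fx'],-(v-s['cy'])/s['fy'],-1.])
    d=T[:3,:3]@d; o=T[:3,3]; return o+d*(z-o[2])/d[2]
def proj(s,p):
    T=np.linalg.inv(np.array(s['world_from_camera'])); q=T[:3,:3]@np.array(p)+T[:3,3]
    return np.array([s['cx']+s['fx']*q[0]/-q[2], s['cy']+s['fy']*q[1]/q[2]])
E
python3 - <<'E'
from h import *
a=snap('top','t1.png');b=snap('side','s1.png')
print({k:v for k,v in a.items() if k!='pixels'});print({k:v for k,v in b.items() if k!='pixels'});print(ctrl.sense())
E
```

```text
{'fx': 461.3691717547386, 'fy': 461.3691717547386, 'cx': 254.79991880895474, 'cy': 189.07933276206333, 'world_from_camera': array([[-0.00413492,  0.98157052, -0.19105554,  0.27319025],
       [-0.99995941, -0.00558811, -0.00706793, -0.04226466],
       [-0.00800531,  0.19101856,  0.98155378,  1.32875931],
       [ 0.        ,  0.        ,  0.        ,  1.        ]])}
{'fx': 428.08377498668534, 'fy': 428.08377498668534, 'cx': 263.2850745340823, 'cy': 189.76816311026425, 'world_from_camera': array([[-0.94454043, -0.21287399,  0.25005607,  0.80708421],
       [ 0.32800925, -0.64845875,  0.68695792,  0.68879037],
       [ 0.01591557,  0.73088023,  0.68232015,  0.76636083],
       [ 0.        ,  0.        ,  0.        ,  1.        ]])}
{'t': 0.1, 'qpos': array([-1.19677972,  0.62922667,  0.03845094,  1.51822885, -0.02699992,
        0.99631175, -0.02001124]), 'qd': array([ 0.00012283, -0.00226154,  0.00074551, -0.00243319,  0.00027587,
        0.00029922,  0.00142935]), 'joint_efforts': array([ 2.67678173e-03, -5.50798953e+01,  1.14742801e+00, -1.87119019e+01,
       -5.21294482e-02,  1.91851391e-02,  4.99361738e-05]), 'tcp_pos': array([0.27648944, 0.58764506, 0.21867618]), 'eef_rot': array([ 2.18147533e-01,  9.75915451e-01, -8.10259442e-04, -1.71845645e-04]), 'ft_force': array([-0.636551  , -0.95836866,  0.36371062]), 'wrist_torque': array([0.0272885 , 0.01047638, 0.04202518]), 'gripper_force': 0.0, 'finger_gap': 0.09397850714992256}
```

View pics/t1.png

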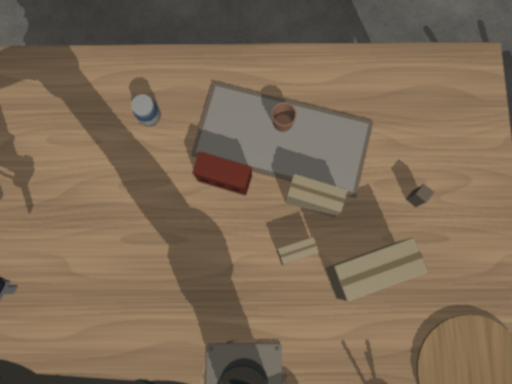

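View pics/s1.png

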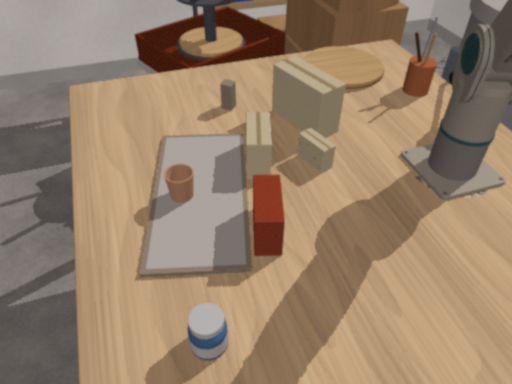

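Pale candidates in the top view are (317,195), at the shelf edge; (298,250), small; and (380,270), large. Only the one at (317,195) stands at the shelf's front edge beside the red brick. I'll confirm its size in an enlarged crop.

Run:
```python
from h import *
im=cv2.imread('pics/t1.png')
cv2.imwrite('pics/c1.png',cv2.resize(im[130:310,180:440],None,fx=3,fy=3,interpolation=cv2.INTER_CUBIC))
```

```text
(no output)
```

View pics/c1.png

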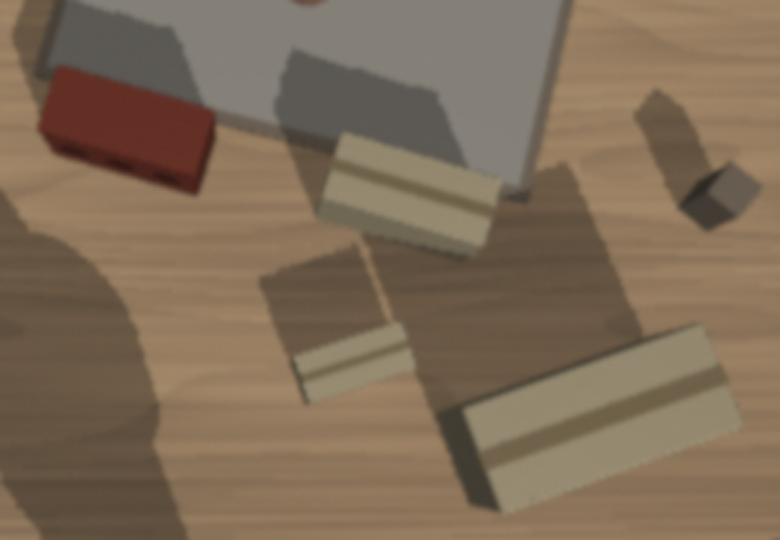

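Run:
```python
from h import *
s=dict(np.load('pics/t1.png.npz'))
f=lambda c:(180+(c[0]+.5)/3-.5,130+(c[1]+.5)/3-.5)
def P(n,cs,z):
    q=[ray(s,*f(c),z) for c in cs]; print(n,[tuple(np.round(p[:2],3)) for p in q],'sides',[round(float(np.linalg.norm(q[i]-q[i-1])),3) for i in range(len(q))],'ang',np.degrees(np.arctan2(*(q[1]-q[0])[:2])).round(1)); return q
P('pale top FL FR NR NL',[(343,132),(500,178),(487,242),(326,199)],.114)
P('pale foot NL NR',[(318,216),(474,258)],0)
P('red top',[(60,66),(215,113),(204,172),(43,124)],.114)
P('small h?',[(294,356),(402,322),(415,358),(308,404)],.06)
P('big',[(463,408),(700,324),(742,428),(503,513)],.15)
g=lambda n,u,z:print(n,[np.round(ray(s,*p,z)[:2],3) for p in u])
g('shelf top FL,FR(img), BR, BL',[(195,154),(353,191),(371,121),(214,84)],.012)
g('cup rim',[(284,117)],.075)
P('shelf front top edge',[(222,116),(335,145)],.012)
```

```text
pale top FL FR NR NL [(np.float64(0.551), np.float64(-0.139)), (np.float64(0.508), np.float64(-0.279)), (np.float64(0.451), np.float64(-0.265)), (np.float64(0.49), np.float64(-0.123))] sides [0.063, 0.146, 0.059, 0.147] ang -162.9
pale foot NL NR [(np.float64(0.494), np.float64(-0.123)), (np.float64(0.452), np.float64(-0.272))] sides [0.156, 0.156] ang -164.4
red top [(np.float64(0.614), np.float64(0.116)), (np.float64(0.57), np.float64(-0.024)), (np.float64(0.515), np.float64(-0.014)), (np.float64(0.56), np.float64(0.131))] sides [0.056, 0.148, 0.055, 0.152] ang -162.4
small h? [(np.float64(0.355), np.float64(-0.095)), (np.float64(0.385), np.float64(-0.194)), (np.float64(0.353), np.float64(-0.205)), (np.float64(0.312), np.float64(-0.107))] sides [0.045, 0.104, 0.035, 0.106] ang 162.9
big [(np.float64(0.305), np.float64(-0.232)), (np.float64(0.374), np.float64(-0.436)), (np.float64(0.288), np.float64(-0.465)), (np.float64(0.219), np.float64(-0.262))] sides [0.091, 0.215, 0.092, 0.214] ang 161.1
shelf top FL,FR(img), BR, BL [array([0.636, 0.143]), array([ 0.522, -0.318]), array([ 0.735, -0.381]), array([0.856, 0.09 ])]
cup rim [array([ 0.726, -0.117])]
shelf front top edge [(np.float64(0.592), np.float64(-0.03)), (np.float64(0.562), np.float64(-0.14))] sides [0.114, 0.114] ang -164.9
```

The crop confirms (317,195): its top measures about 63 x 148 mm against 64 x 150 given. The small one is about 105 mm long and the big one about 215 mm. Next I'll refine the shelf yaw and work out the move.

```bash
cat > go.py <<'E'
from h import *
from scipy.spatial.transform import Rotation as R
def plan(way,tool_yaw):
    """tool-frame shifts (units of 50mm) after turning so tool y lies along t; way world points"""
    st=ctrl.sense(); Rm=R.from_quat(st['eef_rot']); p=st['tcp_pos']
    t=np.array([-np.sin(tool_yaw),np.cos(tool_yaw),0]); n=np.array([np.cos(tool_yaw),np.sin(tool_yaw),0])
    G=R.from_matrix(np.c_[-n,t,[0,0,-1]]); print('turn units',np.round(np.degrees((Rm.inv()*G).as_rotvec())/5,2))
    for w in way:
        d=np.array(w)-p; print('now-axes',np.round(Rm.inv().apply(d)/.05,2),'turned-axes',np.round(G.inv().apply(d)/.05,2)); p=np.array(w)
E
python3 - <<'E'
from go import *
s=dict(np.load('pics/t1.png.npz')); g=cv2.GaussianBlur(cv2.cvtColor(s['pixels'],cv2.COLOR_BGR2GRAY).astype(float),(0,0),1)
def edge(u0,v0,u1,v1,z,sg):
    P=[]
    for u in np.arange(u0,u1+1):
        vc=v0+(v1-v0)*(u-u0)/(u1-u0); vs=np.arange(int(vc)-5,int(vc)+6); d=sg*(g[vs+1,int(u)]-g[vs-1,int(u)]); P.append((u,vs[np.argmax(d)]))
    W=np.array([ray(s,u,v,z)[:2] for u,v in P],np.float32)
    vx,vy,x,y=cv2.fitLine(W,cv2.DIST_HUBER,0,.005,.005).ravel(); print(np.degrees(np.arctan(vx/vy)).round(2),x,y)
for sg in(1,-1):
    print(sg);edge(220,85,270,97,.012,sg);edge(300,104,365,120,.012,sg);edge(254,171,286,178,.012,sg);edge(254,171,286,178,.0,sg)
    edge(298,175,344,188,.114,sg);edge(290,196,340,210,.114,sg)
yaw=np.radians(-14.8); n=np.array([np.cos(yaw),np.sin(yaw),0]); c=np.array([.500,-.2015,0])
a=c-.085*n
plan([[.48,.2,.219],[a[0],a[1],.219],[a[0],a[1],.104]],yaw); print(a)
E
```

```text
1
15.35 0.8293227 0.0036701486
14.82 0.7540141 -0.27574062
14.7 0.56911445 -0.073845975
14.7 0.5718113 -0.07413378
18.48 0.5294155 -0.2095904
16.35 0.48583832 -0.19383353
-1
16.6 0.84433466 -0.004215708
15.2 0.77460206 -0.26720122
15.02 0.58502436 -0.07400329
15.02 0.58786625 -0.07429253
20.32 0.5409727 -0.21260525
17.83 0.4682237 -0.19357006
turn units [-0.02 -0.   -2.08]
now-axes [-6.98 -5.28  0.  ] turned-axes [-5.92 -6.46 -0.01]
now-axes [-2.11 -7.4   0.01] turned-axes [-0.74 -7.66  0.  ]
now-axes [0.  0.  2.3] turned-axes [0.  0.  2.3]
[ 0.41782001 -0.17978711  0.        ]
```

>>> {"api": "carry_out", "payload": {
  "xyz": [
    [0, 0, 0],
    [0, 0, 0],
    [0, 0, 0],
    [-0.74, -0.81, 0],
    [-0.74, -0.81, 0],
    [-0.74, -0.81, 0],
    [-0.74, -0.81, 0],
    [-0.74, -0.81, 0],
    [-0.74, -0.81, 0],
    [-0.74, -0.81, 0],
    [-0.74, -0.81, 0]
  ],
  "rotation": [
    [0, 0, -0.7],
    [0, 0, -0.7],
    [0, 0, -0.65],
    [0, 0, 0],
    [0, 0, 0],
    [0, 0, 0],
    [0, 0, 0],
    [0, 0, 0],
    [0, 0, 0],
    [0, 0, 0],
    [0, 0, 0]
  ],
  "grip": 94
}}

```text
t: 1.48
tcp_pos: [0.4796, 0.1971, 0.2193]
eef_rot: [0.13, 0.992, -0.0, -0.0]
ft_force: [0.9, 0.4, 0.7]
finger_gap: 0.094
gripper_force: 0.0
```

>>> {"api": "carry_out", "payload": {
  "xyz": [
    [-0.07, -0.77, 0],
    [-0.07, -0.77, 0],
    [-0.07, -0.77, 0],
    [-0.07, -0.77, 0],
    [-0.07, -0.77, 0],
    [-0.07, -0.77, 0],
    [-0.07, -0.77, 0],
    [-0.07, -0.77, 0],
    [-0.07, -0.77, 0],
    [-0.07, -0.77, 0],
    [0, 0, 0],
    [0, 0, 0]
  ],
  "rotation": [
    [0, 0, 0],
    [0, 0, 0],
    [0, 0, 0],
    [0, 0, 0],
    [0, 0, 0],
    [0, 0, 0],
    [0, 0, 0],
    [0, 0, 0],
    [0, 0, 0],
    [0, 0, 0],
    [0, 0, 0],
    [0, 0, 0]
  ]
}}

```text
t: 2.98
tcp_pos: [0.4136, -0.1815, 0.2193]
eef_rot: [0.13, 0.992, 0.0, -0.0]
ft_force: [-0.0, -0.2, 0.2]
finger_gap: 0.0944
gripper_force: 0.0
```

Run:
```python
from go import *
st=ctrl.sense(); print(st['t'],st['tcp_pos'],st['ft_force'])
plan([[.4179,-.1795,.219],[.4179,-.1795,.104]],np.radians(-15)); snap('side','s2.png')
```

```text
2.975 [ 0.41358827 -0.18149268  0.21926694] [-0.04438749 -0.16892468  0.1624972 ]
turn units [ 0.01 -0.01  0.01]
now-axes [-0.07  0.06  0.01] turned-axes [-0.07  0.06  0.01]
now-axes [-0.  -0.   2.3] turned-axes [0.  0.  2.3]
```

View pics/s2.png

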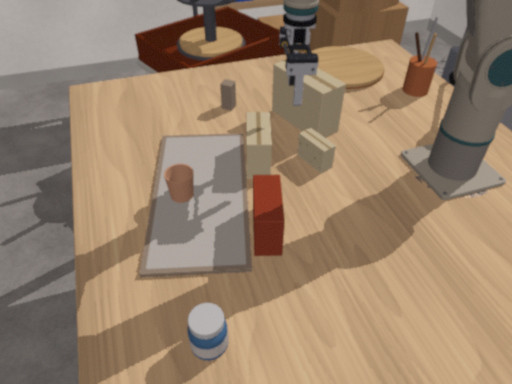

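The side view shows the gripper hanging behind the pale brick (258,145), clear of the small one at (316,150). I'll go down to fingertip height 90 mm.

>>> {"api": "carry_out", "payload": {
  "xyz": [
    [0, 0.06, 0.4],
    [0, 0, 0.4],
    [0, 0, 0.4],
    [0, 0, 0.4],
    [0, 0, 0.4],
    [0, 0, 0.3],
    [0, 0, 0],
    [0, 0, 0]
  ],
  "rotation": [
    [0, 0, 0],
    [0, 0, 0],
    [0, 0, 0],
    [0, 0, 0],
    [0, 0, 0],
    [0, 0, 0],
    [0, 0, 0],
    [0, 0, 0]
  ]
}}

```text
t: 4.03
tcp_pos: [0.4149, -0.1787, 0.1049]
eef_rot: [0.129, 0.992, 0.0, 0.0]
ft_force: [0.2, -1.1, 0.6]
finger_gap: 0.0939
gripper_force: 0.0
```

>>> {"api": "carry_out", "payload": {
  "xyz": [
    [-0.15, 0, 0],
    [-0.15, 0, 0],
    [-0.15, 0, 0],
    [-0.15, 0, 0],
    [-0.1, 0, 0],
    [-0.1, 0, 0],
    [-0.1, 0, 0],
    [0, 0, 0]
  ],
  "rotation": [
    [0, 0, 0],
    [0, 0, 0],
    [0, 0, 0],
    [0, 0, 0],
    [0, 0, 0],
    [0, 0, 0],
    [0, 0, 0],
    [0, 0, 0]
  ]
}}

```text
t: 5.03
tcp_pos: [0.4579, -0.191, 0.1044]
eef_rot: [0.13, 0.991, 0.0, -0.0]
ft_force: [0.7, 0.5, -0.1]
finger_gap: 0.0939
gripper_force: 0.0
```

>>> {"api": "carry_out", "payload": {
  "xyz": [
    [-0.08, 0, 0],
    [-0.08, 0, 0],
    [-0.08, 0, 0],
    [-0.08, 0, 0],
    [-0.08, 0, 0],
    [-0.08, 0, 0],
    [-0.08, 0, 0]
  ],
  "rotation": [
    [0, 0, 0],
    [0, 0, 0],
    [0, 0, 0],
    [0, 0, 0],
    [0, 0, 0],
    [0, 0, 0],
    [0, 0, 0]
  ]
}}

```text
t: 5.9
tcp_pos: [0.4856, -0.1984, 0.1046]
eef_rot: [0.13, 0.992, -0.0, 0.0]
ft_force: [-3.3, -0.1, 3.5]
finger_gap: 0.0942
gripper_force: 1.9
```

Run:
```python
from go import *
s=snap('side','s3.png'); t=snap('top','t3.png'); f=lambda p,a,b,c,d:cv2.resize(p[a:b,c:d],(400,400),interpolation=cv2.INTER_CUBIC)
cv2.imwrite('pics/c3.png',np.hstack([f(s['pixels'],60,220,190,350),f(t['pixels'],100,260,230,390)]))
```

```text
(no output)
```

View pics/c3.png

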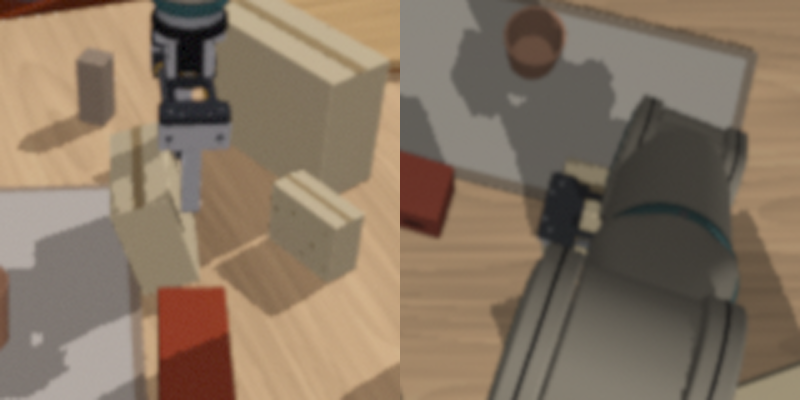

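The enlarged side view (left half) shows the brick already tipping about its foot at the shelf edge, crop (155,230). The fingers are on its upper face and the red brick is untouched. The force is about 4 N, so I'll keep pushing.

>>> {"api": "carry_out", "payload": {
  "xyz": [
    [-0.08, 0, 0],
    [-0.08, 0, 0],
    [-0.08, 0, 0],
    [-0.08, 0, 0]
  ],
  "rotation": [
    [0, 0, 0],
    [0, 0, 0],
    [0, 0, 0],
    [0, 0, 0]
  ]
}}

```text
t: 6.5
tcp_pos: [0.4996, -0.2021, 0.1053]
eef_rot: [0.13, 0.991, 0.0, -0.001]
ft_force: [-5.4, 2.3, 13.3]
finger_gap: 0.0939
gripper_force: 5.6
```

>>> {"api": "carry_out", "payload": {
  "xyz": [
    [-0.08, 0, 0],
    [-0.08, 0, 0],
    [-0.08, 0, 0]
  ],
  "rotation": [
    [0, 0, 0],
    [0, 0, 0],
    [0, 0, 0]
  ]
}}

```text
t: 6.88
tcp_pos: [0.5136, -0.2055, 0.1047]
eef_rot: [0.13, 0.992, -0.0, 0.001]
ft_force: [0.1, -0.3, -0.4]
finger_gap: 0.0944
gripper_force: 0.0
```

>>> {"api": "carry_out", "payload": {
  "xyz": [
    [0, 0, 0],
    [0, 0, 0],
    [0.2, 0, -0.6],
    [0.2, 0, -0.8],
    [0.2, 0, -0.8],
    [0, 0.8, 0],
    [0, 0.8, 0],
    [0, 0.8, 0],
    [0, 0.8, 0],
    [0, 0.8, 0],
    [0, 0.8, 0],
    [0, 0.8, 0],
    [0, 0.8, 0],
    [0, 0, 0]
  ],
  "rotation": [
    [0, 0, 0],
    [0, 0, 0],
    [0, 0, 0],
    [0, 0, 0],
    [0, 0, 0],
    [0, 0, 0],
    [0, 0, 0],
    [0, 0, 0],
    [0, 0, 0],
    [0, 0, 0],
    [0, 0, 0],
    [0, 0, 0],
    [0, 0, 0],
    [0, 0, 0]
  ]
}}

```text
t: 8.62
tcp_pos: [0.5655, 0.1159, 0.214]
eef_rot: [0.127, 0.992, 0.001, -0.0]
ft_force: [-0.9, -0.7, 0.5]
finger_gap: 0.0938
gripper_force: 0.0
```

Run:
```python
from go import *
s=snap('side','s4.png'); t=snap('top','t4.png'); f=lambda p,a,b,c,d:cv2.resize(p[a:b,c:d],(400,400),interpolation=cv2.INTER_CUBIC)
cv2.imwrite('pics/c4.png',np.hstack([f(s['pixels'],60,260,130,330),f(t['pixels'],60,220,220,380)]))
```

```text
(no output)
```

View pics/c4.png

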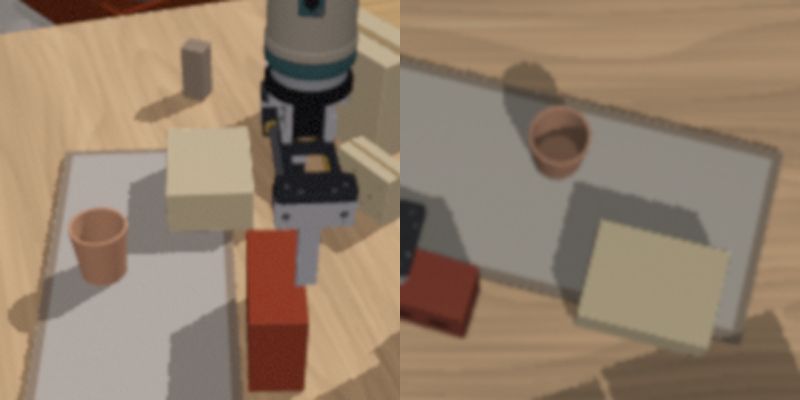

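The brick lies on the shelf, with its top face at about (204,220), (330,252), (308,345), (182,315) in the right half. The cup and the red brick are still standing. I'll check flatness, squareness and overhang, and whether the bystanders moved.

Run:
```python
from go import *
s=dict(np.load('pics/t4.png.npz')); f=lambda c:(220+(c[0]+.5)/2.5-.5,60+(c[1]+.5)/2.5-.5)
for z in(.07,.076,.082):
    q=np.array([ray(s,*f(c),z)[:2] for c in[(204,220),(330,252),(309,344),(183,311)]]);e=q-np.roll(q,-1,0)
    print(z,np.linalg.norm(e,axis=1).round(3),np.degrees(np.arctan2(e[0,0],e[0,1])).round(1),np.degrees(np.arctan2(e[3,1],e[3,0])).round(1))
    n=np.array([np.cos(.262),-np.sin(.262)]); print('n-coords rel shelf front',((q-[.570,-.074])@n).round(3))
a=cv2.imread('pics/s1.png').astype(int);b=cv2.imread('pics/s4.png').astype(int);D=abs(a-b).sum(2)
print('cup diff',D[160:205,163:197].mean(),'red lower diff',D[205:255,253:285].mean(),D[300:,100:].mean())
g=cv2.cvtColor(cv2.imread('pics/t4.png'),6)
c4=cv2.imread('pics/t4.png')[150:230,270:365]; cv2.imwrite('pics/c5.png',cv2.resize(c4,None,fx=7,fy=7,interpolation=cv2.INTER_CUBIC))
```

```text
0.07 [0.146 0.108 0.144 0.108] 15.2 166.2
n-coords rel shelf front [ 0.088  0.087 -0.021 -0.02 ]
0.076 [0.145 0.108 0.143 0.108] 15.2 166.2
n-coords rel shelf front [ 0.086  0.086 -0.022 -0.021]
0.082 [0.144 0.107 0.142 0.107] 15.2 166.2
n-coords rel shelf front [ 0.084  0.084 -0.024 -0.023]
cup diff 19.19542483660131 red lower diff 9.955625 61.42050970873787
```

View pics/c5.png

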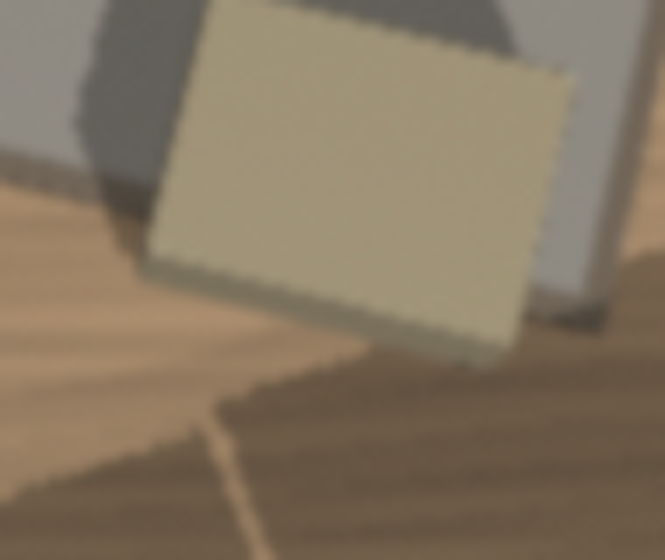

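The brick lies flat and square: its yaw is 15.2° against the shelf's 15°, and its top reads about 145 x 108 mm, with the same slight under-reading as before. Its centre sits about 32 mm inside the front edge, so it is stable. The bystanders look unchanged, so I'm handing in.

```bash
python3 -c "
from cell import ctrl; print(ctrl.sign_off())"
```

```text
the job is handed in; nothing more can be done
None
```

I tipped the pale firebrick over without lifting it; it lies flat and square on the kiln shelf, its foot end about 20 mm over the front edge, the red brick and cup look undisturbed, and the job was handed in at about 9 s of the 29 s allowed.

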